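# Unhook the hanging sugar caddy past its sprung keeper and stand it on the refilling board

### The arm

A 6-joint arm with a two-finger parallel gripper is mounted at the origin on a cart in front of the work surface, level with it; the furniture and walls round the work are solid. World frame = base frame: x ahead of the robot, y to its left, z up, the work surface at z = 0. Lengths are in m, angles in rad, forces in N, time in s.
With the tool pointing down it reaches from about 0.35 to 0.85 m from the base axis. Payload 8.1 kg.
Tool frame: the origin (TCP) lies on the centre line of the jaws, within the pads' length; the fingertips stand 22 mm ahead of it and the grasp point (between the pads) lies 3 mm ahead of it; z points along the fingers, y is the line along which they close (so a half turn about z gives the same grasp; the last joint's range is limited). The gripper opens to 93 mm and grips with 3 to 60 N. Pads are 15 mm wide; open, the fingers measure 128 mm over their backs; the gripper's body (75 mm by 188 mm) begins 65 mm behind the grasp point.
Start: joints at [1.176, 0.13, 1.488, -0, 1.523, -0.085], TCP at [0.183, 0.571, 0.241] pointing down, gripper open.
Joint ranges: [-2.96, 2.96], [-0.89, 2.26], [0.02, 2.5], [-1.34, 4.48], [0, 2.73], [-2.66, 2.66]. Speed limits (rad/s): [2.39, 2.39, 2.79, 3.14, 3.14, 3.14].

### API

Orientations are given as a rotation vector (axis times angle).
In Python, from plant import robot, sensors, read_camera gives the robot as it stands (robot), with the cameras as plain functions and the readings (sensors).
- The arm moves only by the shell command python3 inch.py 'ROWS' [FORCE]. ROWS is a JSON list of rows, 1 to 20 of them, each of 5 numbers: the finger opening in m, then dx, dy, dz in m, then a turn about the tool's z in rad; each row shifts and turns the commanded pose from where the row before left it, along the tool's axes as they then stand; what a row does not reach is not made up. A row lasts 1/10 s, in which the tool goes at most 0.05 m and 0.15 rad, less where a joint would pass 70% of its speed; a pose out of reach is approached as far as the arm can. The fingers move at their own pace and stop on an object; FORCE is the grip in N (left out, the last holds). Time passes only in rows, so rows that do not move let the fingers close. It prints the time, the measured TCP pose, the force, the opening and the grip force at its end. Input that does not fit is refused with a message, and nothing moves.
- sensors.read_state(): the state, without advancing time (a new reading comes with each control period).
- read_camera(name): name is "side" or "top" or "wrist"; returns a dict with "image" (400x640x3 uint8, red, green, blue), "fx", "fy", "cx", "cy" (pixels), "R" (3x3) and "t" (3): a world point X has camera coordinates R X + t. Camera axes: x right, y down, z forward; pixel columns grow to the right and rows downward; lengths in m; the calibration is good to about 2 mm. A picture is of the moment at which its call begins. There is no depth.
- robot.close_job(): hands the job in; it is judged then, once.
The state is a dict: "t": time; "q": joint angles; "dq": joint speeds; "joint_torque": joint torques, N m; "tool_pos": TCP position; "orientation": TCP orientation; "force": force on the tool from outside, world axes, zero at the start; "wrist_torque": the same for the moment, N m; "opening": finger opening in m; "gripper_force": force on a finger pad.
Only numpy, scipy, OpenCV 4.12 (cv2) and the standard library are available. Lean on these libraries where they do the work, as an engineer would, in place of code of your own. Each camera call takes 0.05 s, during which the arm holds its last target. There are 200 camera calls.

### The job

Take the hanging sugar caddy down for refilling: hold it by the black grip, press the hook's sprung brass keeper right back with the caddy's own handle (not with the fingers, and without forcing anything), and only then lift the caddy up and out of the hook. Carry it upright to the wooden board and stand it gently in the middle, its long side along the board's long side; do not disturb the bell, the cup or the shot glass.

Things in the scene. Friction and masses are not known exactly. Their poses are not given: they have to be found in the camera images.
- caddy: wooden sugar caddy, 90 (x) x 160 (y) x 75 mm, about 0.4 kg with its steel handle; origin at the centre of its underside, z up, y along its long side. The handle stands upright over the middle in the caddy's yz plane: hanging bar at z = 135, above it an open window 48 mm wide, then a web and the black grip. At the start it hangs square in the hook, its x along the stand's x
- grip (a point): centre of the black grip on top of the handle (caddy frame 0, 0, 229 mm), axes as the caddy; grip 16 mm thick (x), 62 wide (y), 34 high. Pinch it across x from above, fingertips no lower than its lower edge (17 mm below this point)
- hang_bar (a point): middle of the round hanging bar, 7 mm thick, along y (caddy frame 0, 0, 135 mm); axes as the caddy. The caddy hangs by it in the hook
- web (a point): middle of the lower edge of the handle's steel web, 7 mm thick (x), 62 mm wide (caddy frame 0, 0, 189 mm); axes as the caddy. This edge presses the keeper
- hook_stand: fixed steel stand with a safety hook; origin on the counter under its post, z up. A 12 mm round rod leaves the post at 140 mm height along the stand's -x and ends in an upturned nose: inner side of the nose at x = -98.4 mm, its top at z = 182, hook floor at z = 151.5. A brass keeper closes the mouth (see keeper_pin)
- hook_seat (a point): where the middle of the hanging bar rests in the hook at the start (stand frame -93.4, 0, 155 mm); axes as the stand. To leave: push the caddy 15 to 27 mm along +x (0 to 3 mm above rest) to the solid stop, lift 38 mm keeping that x, then go along -x above the nose
- keeper_pin (a point): nominal hinge pin of the keeper (stand frame -65, 0, 223 mm), along y; the true pin is up to 6 mm off along x, unmeasured. Keeper 19 mm wide, 60 mm long, slopes 42 degrees out and down, its forked tip straddling the nose, above the hanging bar, through the handle's window. It opens only inward, tip swinging down and toward +x. Top of the hinge is 4 mm above the pin
- keeper_face (a point): where the web meets the keeper (stand frame -83, 0, 209 mm, nominal). Pushed along +x the spring gives 1 to 6 N; then the web stops solidly on the hinge boss (4 mm radius about the pin). Only at that stop (within 1 mm) can the hanging bar rise past the keeper's tip; short of it the bar jams under the keeper. Over 18 N bends it
- board: fixed wooden refilling board, 170 (x) x 240 (y) x 12 mm, on the counter, left or right of the stand; origin at the centre of its underside, y along its long side
- bell: steel counter bell, 86 mm wide, 66 mm high; origin at the centre of its underside; leave alone
- cup: cream stoneware cup, 92 x 108 x 60 mm, upside down; origin at the centre of its underside; leave alone
- shot: small shot glass, 48 mm wide, 61 mm high; origin at the centre of its underside; leave alone

How it is judged:
On the way:
1. the caddy's hanging bar has been lifted out of the hook and is clear of it (distance between hang_bar and hook_seat above 0.06 m and contact force between caddy and hook_stand below 0.2 N), for 0.2 s.
At the end, for the whole second after the job is handed in: The caddy stands on the board, level and at rest: its origin within 25 mm of the board's centre along each of the board's sides, its bottom on the board's top (within 4 mm), its long side within 0.2 rad of the board's long side; released (x of caddy in the frame of board between -0.025 and 0.025 m and y of caddy in the frame of board between -0.025 and 0.025 m and z of caddy in the frame of board between 0.008 and 0.016 m and angle between the y axis of caddy and the y axis of board, either way round below 0.2 rad and angle between caddy's own z axis and vertical below 0.05 rad and linear speed of caddy below 0.01 m/s); the robot touches nothing.
It fails at once if the caddy is forced against the hook, keeper or stand with more than 18 N (contact force between caddy and hook_stand above 18 N).
It fails at once if the gripper touches the hook stand or its keeper (contact force between the fingers and hook_stand above 1 N).
It fails at once if the caddy is tipped by more than 0.4 rad (angle between caddy's own z axis and vertical above 0.4 rad).
It fails at once if the caddy is dropped or banged onto the board: it meets it faster than 0.12 m/s (contact force between caddy and board above 0.5 N and linear speed of caddy above 0.12 m/s).
It fails at once if the bell, cup or shot glass is moved by more than 30 mm (distance of any of bell, cup, shot from where it was at the start of the episode above 0.03 m).
It also fails if it takes over 70 s, if anything falls off the work surface, if the arm or the gripper's body presses on something with over 40 N, if the wrist force passes 120 N, or if a joint passes its speed limit or range.

## Working session

There is one attempt and no reset: what is moved stays moved. The work goes in short steps, Python scripts to look and compute and a shell command to move; the robot and the scene stay as the last step left them, time stands still between calls to the robot, and variables do not carry over. Pictures are saved under pics/ and viewed, at most 10 in all, crops included, and the job is handed in when it is done.

```bash
ls; mkdir -p pics
python3 - <<'E'
from plant import robot, sensors, read_camera
import cv2,numpy as np
for n in ["side","top","wrist"]:
    c=read_camera(n); cv2.imwrite(f"pics/{n}0.png",c["image"][:,:,::-1])
    np.savez(f"{n}0.npz",**c)
    print(n,c["fx"],c["fy"],c["cx"],c["cy"],np.round(c["R"],3).tolist(),np.round(c["t"],3), np.round(-c["R"].T@c["t"],3))
s=sensors.read_state();print(s)
E
```

```text
inch.py
pics
plant.py
side 400.904929161385 400.904929161385 316.0443055058159 207.87944639384466 [[0.953, -0.303, 0.02], [-0.183, -0.625, -0.758], [0.242, 0.719, -0.651]] [-0.582  0.238  1.067] [ 0.339 -0.795  0.887]
top 467.2185049500598 467.2185049500598 321.72510424509676 196.33097575971786 [[-0.22, -0.975, 0.004], [-0.951, 0.214, -0.225], [0.218, -0.053, -0.974]] [0.116 0.623 1.422] [0.307 0.055 1.525]
wrist 301.1259619243706 301.1259619243706 322.0440330483999 197.48777003740256 [[0.306, 0.952, -0.0], [0.919, -0.295, 0.261], [0.248, -0.08, -0.965]] [-0.6   -0.029  0.389] [0.113 0.593 0.383]
{'t': 0.15, 'q': array([ 1.17558825e+00,  1.30981203e-01,  1.48903319e+00,  2.54115834e-06,
        1.52298797e+00, -8.54007740e-02]), 'dq': array([ 0.00058829, -0.00117335, -0.0012567 ,  0.00054975,  0.00052767,
       -0.0014772 ]), 'joint_torque': array([ 1.18057971e-03, -5.60474038e+01, -4.92336309e+01,  7.68725714e-02,
        3.05349764e-02, -7.64804599e-05]), 'tool_pos': array([0.18274698, 0.57106746, 0.23983003]), 'orientation': array([-4.84648252e-01, -3.10364180e+00,  2.14955797e-03]), 'force': array([ 0.06083498,  0.09607785, -0.51135762]), 'wrist_torque': array([-0.01346699, -0.03670768, -0.02536089]), 'gripper_force': 0.0, 'opening': 0.0931948788112711}
```

View pics/side0.png

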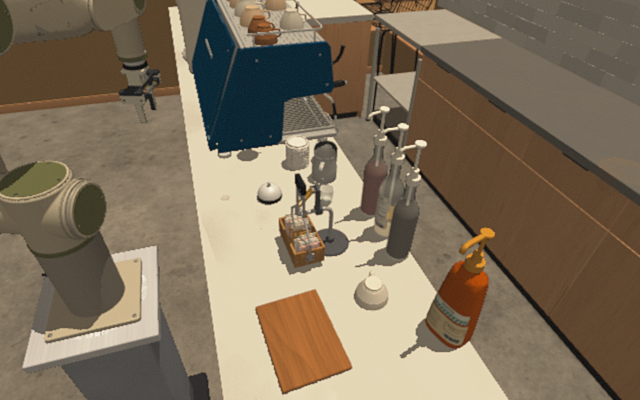

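View pics/top0.png

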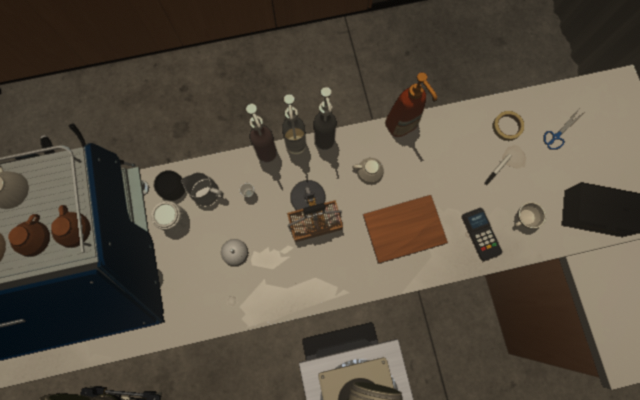

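The side view shows the caddy hanging at (300,235) with its grip near (300,185) and the stand base at (332,242). The board is at (303,340), the bell at (270,192) and the cup at (372,290). In the top view the board is at (405,229), the caddy at (316,222), the stand base at (308,197) and the shot glass at (248,191). I'll zoom in next.

Run:
```python
import cv2
a=cv2.imread("pics/top0.png")[150:275,265:455]; cv2.imwrite("pics/topz.png",cv2.resize(a,None,fx=4,fy=4,interpolation=cv2.INTER_CUBIC))
a=cv2.imread("pics/side0.png")[165:275,265:365]; cv2.imwrite("pics/sidez.png",cv2.convertScaleAbs(cv2.resize(a,None,fx=5,fy=5,interpolation=cv2.INTER_CUBIC),alpha=1.5))
```

```text
(no output)
```

View pics/topz.png

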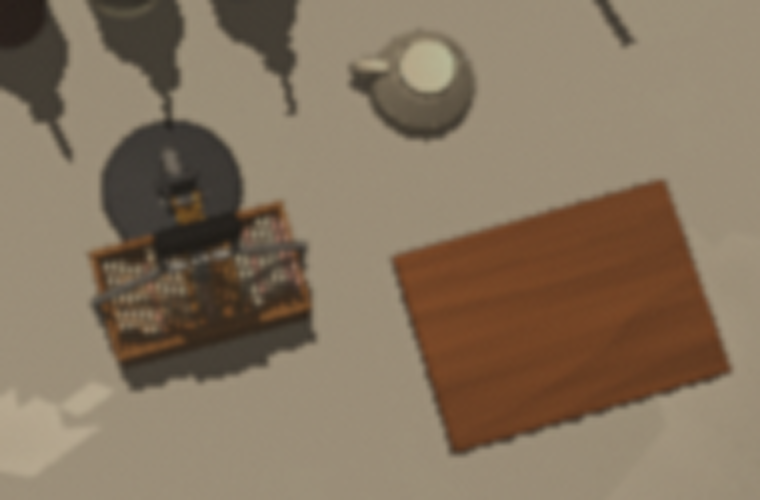

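View pics/sidez.png

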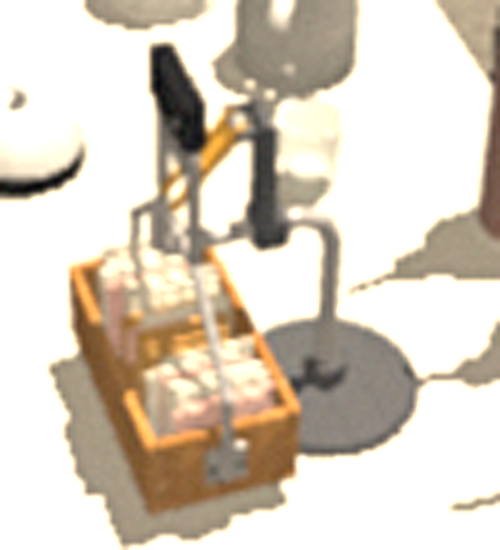

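The top zoom shows the caddy rim corners at zoom pixels (90,253), (282,203), (310,305) and (122,360). The board corners are at (392,257), (665,180), (730,370) and (453,453), and the stand disc is centred at about (172,187). In the side zoom the rim corners are at (72,268), (150,450) and (298,405), the lower corner at (150,512), and the grip runs from (160,46) to (200,150).

```bash
cat > h.py <<'E'
import numpy as np
from scipy.optimize import least_squares
C={n:dict(np.load(n+"0.npz")) for n in("side","top","wrist")}
def proj(c,X):
    p=np.atleast_2d(X)@c["R"].T+c["t"]; return np.c_[c["fx"]*p[:,0]/p[:,2]+c["cx"],c["fy"]*p[:,1]/p[:,2]+c["cy"]]
def unz(o,s,uv): return np.array(o)+(np.array(uv)+.5)/s-.5
T=lambda uv:unz((265,150),4,uv)
S=lambda uv:unz((265,165),5,uv)
def place(p,L):
    c,s=np.cos(p[2]),np.sin(p[2]); L=np.array(L,float); return L@np.array([[c,-s,0],[s,c,0],[0,0,1]]).T+[p[0],p[1],0]
def fit(obs,p0):
    f=lambda p:np.ravel([proj(C[n],place(p,l))[0]-uv for n,l,uv in obs])
    r=least_squares(f,p0,loss="soft_l1"); return r.x,np.round(r.fun.reshape(-1,2),1)
E
python3 - <<'E'
from h import *
a,b=.045,.08;z=.095
o=[("top",(a,b,z),T((90,253))),("top",(a,-b,z),T((282,203))),("top",(-a,-b,z),T((310,305))),("top",(-a,b,z),T((122,360))),
("side",(-a,b,z),S((72,268))),("side",(-a,-b,z),S((150,450))),("side",(a,-b,z),S((298,405))),("side",(-a,-b,.02),S((150,512)))]
x,r=fit(o,[.6,0,0]);print("caddy",x,r.tolist())
g=fit(o[:4],x)[0];print("top only",g)
# grip check
pr=lambda n,L,f,off,s:((proj(C[n],place(x,L))-off+.5)*s-.5).round()
G=[(i*.008,j*.031,k) for k in(.266,.232) for i in(-1,1) for j in(-1,1)]
print("grip side",pr("side",G,0,(265,165),5).tolist());print("grip top",pr("top",G,0,(265,150),4).tolist())
st=place(x,[(.0934,0,.012)]);print("stand",st,pr("top",[(.0934,0,.008)],0,(265,150),4),pr("side",[(.0934,0,.008)],0,(265,165),5))
a,b=.085,.12;z=.012
o=[("top",(a,b,z),T((392,257))),("top",(a,-b,z),T((665,180))),("top",(-a,-b,z),T((730,370))),("top",(-a,b,z),T((453,453)))]
full=[("side",(a,b,z),(317,291)),("side",(-a,b,z),(257,304)),("side",(-a,-b,z),(281,389)),("side",(a,-b,z),(351,354))]
print("board",*fit(o,[.55,-.25,0])); print(*fit(o+full,[.55,-.25,0]))
def ground(uv,z):
    c=C["top"]; d=c["R"].T@np.array([(uv[0]-c["cx"])/c["fx"],(uv[1]-c["cy"])/c["fy"],1]);e=-c["R"].T@c["t"];return e+d*(z-e[2])/d[2]
for n,uv,z in(("bell",(235,252),.03),("shot",(248,191),.03),("cup",(370,170),.03)):print(n,ground(uv,z))
E
```

```text
caddy [0.56228648 0.01050776 0.06233651] [[0.0, -0.6], [1.2, -2.2], [2.6, -0.5], [-0.2, 0.2], [-2.6, -4.4], [-0.9, -3.8], [0.5, -3.0], [-0.4, 2.2]]
top only [0.56086567 0.01331094 0.05717586]
grip side [[178.0, 113.0], [139.0, 45.0], [208.0, 106.0], [168.0, 39.0], [179.0, 165.0], [140.0, 97.0], [208.0, 159.0], [168.0, 91.0]]
grip top [[249.0, 231.0], [163.0, 256.0], [243.0, 209.0], [156.0, 234.0], [249.0, 241.0], [164.0, 265.0], [242.0, 219.0], [158.0, 244.0]]
stand [[0.65550507 0.01632622 0.012     ]] [[174. 189.]] [[319. 382.]]
board [ 0.48327682 -0.26949884  0.05914876] [[-0.6 -0.4]
 [-0.  -0.8]
 [ 0.9  0.6]
 [-0.2  0.5]]
[ 0.48501114 -0.26726171  0.04315455] [[-1.1 -1.4]
 [-0.2 -0.7]
 [-0.1  0.9]
 [-1.5 -0.4]
 [-0.8 -4. ]
 [-2.   0.2]
 [-0.1  1.5]
 [ 1.  11.9]]
bell [0.52557078 0.28375264 0.03      ]
shot [0.71357352 0.20600226 0.03      ]
cup [ 0.69519638 -0.20334705  0.03      ]
```

The caddy is at about (0.561, 0.012) with yaw 0.06, and the projected grip agrees with the image to about 1 px. The board is at (0.484, -0.269) with yaw about 0.05, and the stand falls where it should. First move: up, then round in front of the machine, then over the grip.

```bash
python3 inch.py '[[0.093,0,0,-0.04,0],[0.093,0,0,-0.04,0],[0.093,0,0,-0.04,0],[0.06,-0.028,-0.032,0,0],[0.06,-0.028,-0.032,0,0],[0.06,-0.028,-0.032,0,0],[0.06,-0.028,-0.032,0,0],[0.06,-0.028,-0.032,0,0],[0.06,-0.028,-0.032,0,0],[0.06,-0.028,-0.032,0,0]]' 20
python3 inch.py '[[0.06,-0.037,-0.0215,0,0],[0.06,-0.037,-0.0215,0,0],[0.06,-0.037,-0.0215,0,0],[0.06,-0.037,-0.0215,0,0],[0.06,-0.037,-0.0215,0,0],[0.06,-0.037,-0.0215,0,0],[0.06,-0.037,-0.0215,0,0],[0.06,-0.037,-0.0215,0,0],[0.06,-0.037,-0.0215,0,0],[0.06,0,0,0,0.15],[0.06,0,0,0,0.15],[0.06,0,0,0,0.15],[0.06,0,0,0,0.15],[0.06,0,0,0,0.15],[0.06,0,0,0,0.15],[0.06,0,0,0,0.15],[0.06,0,0,0,0.15],[0.06,0,0,0,0],[0.06,0,0,0,0]]'
python3 - <<'E'
from plant import robot, sensors, read_camera
import cv2,numpy as np
from scipy.spatial.transform import Rotation as Ro
c=read_camera("wrist");np.savez("wrist1.npz",**c)
cv2.imwrite("pics/wrist1.png",cv2.convertScaleAbs(c["image"][:,:,::-1],alpha=1.5))
s=sensors.read_state();print(s["q"],s["tool_pos"],s["force"]);print(Ro.from_rotvec(s["orientation"]).as_matrix().round(4))
E
```

```text
t: 1.15
tool_pos: [0.3014, 0.2968, 0.3604]
orientation: [0.484, 3.104, -0.0]
force: [0.7, -0.5, 1.3]
opening: 0.0598
gripper_force: 0.0
t: 3.05
tool_pos: [0.5593, 0.0126, 0.3604]
orientation: [-2.147, -2.293, 0.0]
force: [-0.4, 0.3, -1.0]
opening: 0.0597
gripper_force: 0.0
[-6.92065277e-02  3.24804831e-03  1.40509685e+00  7.84686348e-06
  1.73358044e+00 -1.34536136e-01] [0.55936446 0.01255202 0.36045784] [-0.17479957 -0.13565446  0.23527926]
[[-6.530e-02  9.979e-01 -3.000e-04]
 [ 9.979e-01  6.530e-02  0.000e+00]
 [ 1.000e-04 -3.000e-04 -1.000e+00]]
```

View pics/wrist1.png

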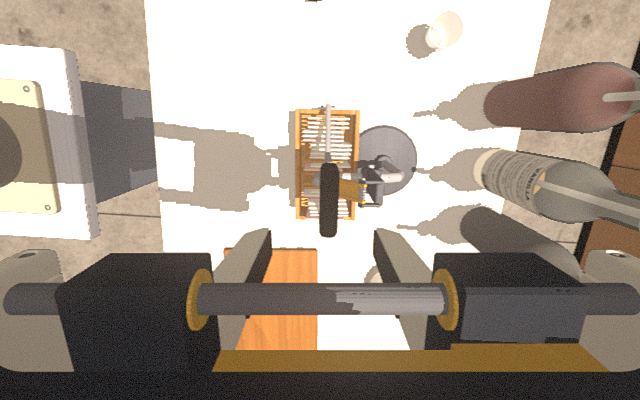

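The wrist view shows the grip as a black bar from (329,165) to (328,237), between the open fingers. The caddy sides (x = 296 and 358) run parallel to the image columns. I'll turn these pixels into positions at the known heights.

Run:
```python
import numpy as np,cv2
c=dict(np.load("wrist1.npz"))
def at(uv,z):
    d=c["R"].T@np.array([(uv[0]-c["cx"])/c["fx"],(uv[1]-c["cy"])/c["fy"],1]);e=-c["R"].T@c["t"];return (e+d*(z-e[2])/d[2]).round(4)
g=c["image"][:,:,:].max(2)
m=(g<45).astype(np.uint8);n,l,s,ce=cv2.connectedComponentsWithStats(m[150:245,300:360]);i=1+np.argmax(s[1:,4]);print(s[i],ce[i])
for y in(175,185,200,215,228): 
    xs=np.where(l[y-150]==i)[0]+300; print(y,xs.min(),xs.max(),at((xs.mean(),y),.266))
for y in (120,150,180,205):
    r=c["image"][y,285:372].astype(int); print(y,at((295.5,y),.095),at((359,y),.095))
print("top end/low end",at((329,165),.266),at((328,237),.25))
print("rim",at((296,109),.095),at((359,110),.095),at((295,219),.095),at((357,219),.095))
```

```text
[28 14  7  4 13] [31.53846154 14.84615385]Traceback (most recent call last):
  File "<stdin>", line 8, in <module>
    return umr_minimum(a, axis, None, out, keepdims, initial, where)
ValueError: zero-size array to reduction operation minimum which has no identity
```

Run:
```python
import numpy as np
c=dict(np.load("wrist1.npz"))
def at(uv,z):
    d=c["R"].T@np.array([(uv[0]-c["cx"])/c["fx"],(uv[1]-c["cy"])/c["fy"],1]);e=-c["R"].T@c["t"];return (e+d*(z-e[2])/d[2]).round(4).tolist()
g=c["image"].max(2).astype(int)
for y in(180,195,210,225):
    print(y,g[y,312:348].tolist())
print("grip",at((329,165),.266),at((328.5,237),.25),at((328.5,200),.266))
print("rim",at((296,109),.095),at((359,110),.095),at((295,219),.095),at((357,219),.095))
```

```text
180 [98, 97, 94, 104, 104, 106, 105, 94, 61, 45, 41, 41, 52, 60, 52, 50, 47, 53, 52, 51, 36, 53, 48, 49, 50, 45, 49, 98, 119, 115, 118, 112, 103, 102, 103, 105]
195 [137, 137, 137, 137, 136, 136, 138, 116, 59, 48, 48, 53, 54, 52, 52, 41, 49, 49, 50, 55, 45, 53, 55, 51, 53, 53, 70, 102, 119, 112, 103, 105, 104, 104, 110, 116]
210 [139, 140, 139, 142, 142, 137, 122, 101, 55, 52, 51, 46, 52, 56, 52, 55, 55, 56, 50, 50, 48, 52, 46, 56, 49, 62, 120, 149, 146, 146, 149, 147, 152, 150, 152, 132]
225 [209, 212, 209, 210, 214, 216, 194, 121, 57, 59, 59, 49, 56, 53, 55, 48, 53, 57, 50, 50, 51, 52, 57, 46, 62, 145, 203, 213, 214, 213, 209, 210, 210, 209, 212, 210]
grip [0.562, 0.0481, 0.266] [0.5667, -0.0197, 0.25] [0.5636, 0.0193, 0.266]
rim [0.5197, 0.092, 0.095] [0.6017, 0.0961, 0.095] [0.5246, -0.0591, 0.095] [0.6132, -0.0534, 0.095]
```

```bash
python3 inch.py '[[0.04,0.0017,0.0037,0,0],[0.04,0,0,0.02,0],[0.04,0,0,0.02,0],[0.04,0,0,0.02,0],[0.04,0,0,0.02,0],[0.04,0,0,0.01,0],[0.04,0,0,0.01,0],[0.04,0,0,0,0],[0.04,0,0,0,0]]' 20
python3 - <<'E'
from plant import robot, sensors, read_camera
import cv2
c=read_camera("wrist");cv2.imwrite("pics/wrist2.png",cv2.convertScaleAbs(c["image"][100:400,120:520,::-1],alpha=1.6))
E
```

```text
t: 4.0
tool_pos: [0.5633, 0.0145, 0.2613]
orientation: [2.152, 2.288, 0.001]
force: [-0.1, -0.7, -0.1]
opening: 0.04
gripper_force: 0.0
```

View pics/wrist2.png

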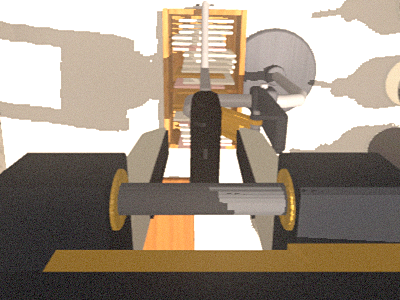

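The grip is centred between the fingers, at crop column 205 with the fingers at 165 and 240. Closing now.

```bash
python3 inch.py '[[0.024,0,0,0,0],[0.018,0,0,0,0],[0.014,0,0,0,0],[0.01,0,0,0,0],[0.01,0,0,0,0],[0.01,0,0,0,0]]' 10
python3 inch.py '[[0.01,0,0,0,0],[0.01,0,0,0,0],[0.01,0,0,0,0]]' 35
```

```text
t: 4.65
tool_pos: [0.5635, 0.0146, 0.261]
orientation: [2.152, 2.288, 0.002]
force: [1.7, 0.9, 0.8]
opening: 0.0161
gripper_force: 10.0
t: 4.95
tool_pos: [0.5628, 0.0144, 0.2609]
orientation: [-2.153, -2.288, 0.001]
force: [-1.7, -0.1, 3.7]
opening: 0.0158
gripper_force: 34.9
```

```bash
python3 inch.py '[[0.01,0,0,-0.001,0],[0.01,0,0,-0.0005,0],[0.01,0,0,0,0],[0.01,0,0,0,0]]'
python3 inch.py '[[0.01,0,0.002,0,0],[0.01,0,0.002,0,0],[0.01,0,0.002,0,0],[0.01,0,0.002,0,0],[0.01,0,0,0,0],[0.01,0,0,0,0]]'
python3 inch.py '[[0.01,0,0.002,0,0],[0.01,0,0.002,0,0],[0.01,0,0,0,0],[0.01,0,0,0,0]]'
```

```text
t: 5.35
tool_pos: [0.5627, 0.0145, 0.2613]
orientation: [-2.152, -2.287, 0.001]
force: [0.8, -0.2, -3.4]
opening: 0.0159
gripper_force: 34.9
t: 5.95
tool_pos: [0.571, 0.015, 0.2621]
orientation: [-2.153, -2.288, 0.0]
force: [0.2, 0.4, -5.6]
opening: 0.0158
gripper_force: 34.9
t: 6.35
tool_pos: [0.575, 0.0152, 0.2621]
orientation: [-2.153, -2.288, 0.0]
force: [0.3, -0.1, -4.1]
opening: 0.0156
gripper_force: 34.9
```

```bash
for i in 1; do :; done; python3 inch.py '[[0.01,0,0.001,0,0],[0.01,0,0.001,0,0],[0.01,0,0,0,0],[0.01,0,0,0,0]]'|sed -n '2p;4p'
python3 inch.py '[[0.01,0,0.001,0,0],[0.01,0,0.001,0,0],[0.01,0,0,0,0],[0.01,0,0,0,0]]'|sed -n '2p;4p'
python3 inch.py '[[0.01,0,0.001,0,0],[0.01,0,0,0,0],[0.01,0,0,0,0]]'|sed -n '2p;4p'
```

```text
tool_pos: [0.577, 0.0153, 0.2622]
force: [-0.4, 0.0, -3.5]
tool_pos: [0.579, 0.0155, 0.2621]
force: [-0.4, -0.8, -4.9]
tool_pos: [0.58, 0.0155, 0.2621]
force: [-1.4, 0.5, -3.5]
```

```bash
python3 inch.py '[[0.01,0,0.001,0,0],[0.01,0,0,0,0],[0.01,0,0,0,0]]'|sed -n '2p;4p'
python3 inch.py '[[0.01,0,0.001,0,0],[0.01,0,0,0,0],[0.01,0,0,0,0]]'|sed -n '2p;4p'
```

```text
tool_pos: [0.581, 0.0156, 0.2621]
force: [-0.9, -0.0, -4.0]
tool_pos: [0.582, 0.0156, 0.2621]
force: [-1.5, -0.1, -4.3]
```

```bash
python3 inch.py '[[0.01,0,0.001,0,0],[0.01,0,0,0,0],[0.01,0,0,0,0]]'|sed -n '2p;4p'
```

```text
tool_pos: [0.583, 0.0157, 0.2621]
force: [-1.9, 0.3, -5.1]
```

```bash
python3 inch.py '[[0.01,0,0.001,0,0],[0.01,0,0,0,0],[0.01,0,0,0,0]]'|sed -n '2p;4p'
```

```text
tool_pos: [0.584, 0.0158, 0.2621]
force: [-2.4, 0.9, -4.4]
```

```bash
python3 inch.py '[[0.01,0,0.001,0,0],[0.01,0,0,0,0],[0.01,0,0,0,0]]'|sed -n '2p;4p'
```

```text
tool_pos: [0.585, 0.0158, 0.2621]
force: [-1.4, -0.3, -5.4]
```

```bash
python3 inch.py '[[0.01,0,0.001,0,0],[0.01,0,0,0,0],[0.01,0,0,0,0]]'|sed -n '2p;4p'
```

```text
tool_pos: [0.586, 0.0159, 0.2621]
force: [-1.0, -0.3, -5.5]
```

```bash
python3 inch.py '[[0.01,0,0,0,0],[0.01,0,0,0,0],[0.01,0,0.0005,0,0],[0.01,0,0,0,0],[0.01,0,0,0,0]]' 55|sed -n '2p;4p'
```

```text
tool_pos: [0.5865, 0.0159, 0.2621]
force: [-1.4, -0.2, -4.9]
```

```bash
python3 inch.py '[[0.01,0,0.0005,0,0],[0.01,0,0,0,0],[0.01,0,0,0,0]]'|sed -n '2p;4p'
```

```text
tool_pos: [0.587, 0.0159, 0.2621]
force: [-2.7, -0.2, -5.4]
```

```bash
python3 inch.py '[[0.01,0,0.0005,0,0],[0.01,0,0,0,0],[0.01,0,0,0,0]]'|sed -n '2p;4p'
```

```text
tool_pos: [0.5875, 0.016, 0.2621]
force: [-1.9, 0.2, -5.2]
```

```bash
python3 inch.py '[[0.01,0,0.0005,0,0],[0.01,0,0,0,0],[0.01,0,0,0,0]]'|sed -n '2p;4p'
```

```text
tool_pos: [0.588, 0.016, 0.2621]
force: [-2.6, -0.9, -5.1]
```

```bash
python3 inch.py '[[0.01,0,0.0005,0,0],[0.01,0,0,0,0],[0.01,0,0,0,0]]'|sed -n '2p;4p'
```

```text
tool_pos: [0.5885, 0.016, 0.2621]
force: [-3.2, -0.2, -6.2]
```

```bash
python3 inch.py '[[0.01,0,0.0005,0,0],[0.01,0,0,0,0],[0.01,0,0,0,0]]'|sed -n '2p;4p'
```

```text
tool_pos: [0.589, 0.0161, 0.2621]
force: [-3.0, -0.8, -5.6]
```

```bash
python3 inch.py '[[0.01,0,0.0005,0,0],[0.01,0,0,0,0],[0.01,0,0,0,0]]'|sed -n '2p;4p'
```

```text
tool_pos: [0.5894, 0.0161, 0.2621]
force: [-3.2, 0.5, -5.5]
```

```bash
python3 inch.py '[[0.01,0,0.0005,0,0],[0.01,0,0,0,0],[0.01,0,0,0,0]]'|sed -n '2p;4p'
```

```text
tool_pos: [0.5898, 0.0161, 0.262]
force: [-3.5, -0.1, -6.4]
```

Run:
```python
from plant import robot, sensors, read_camera
import cv2,numpy as np
c=read_camera("side");cv2.imwrite("pics/side2.png",cv2.convertScaleAbs(cv2.resize(c["image"][165:275,265:365,::-1],None,fx=5,fy=5,interpolation=cv2.INTER_CUBIC),alpha=1.5))
f=[]
for i in range(6): f.append(sensors.read_state()["force"]);read_camera("wrist")
print(np.mean(f,0))
```

```text
[-4.5528031   0.02296666 -5.84549327]
```

View pics/side2.png

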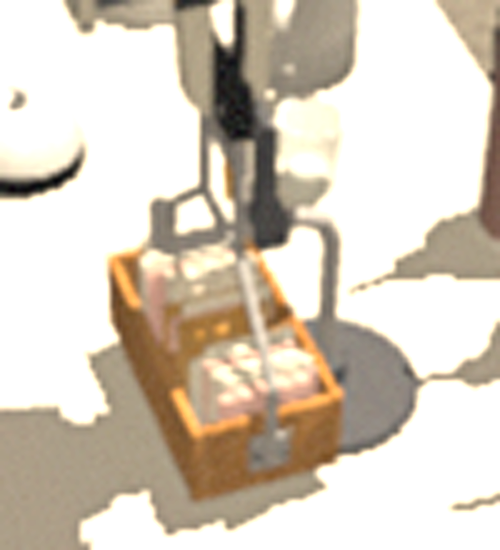

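The side view shows the caddy upright and the keeper swung nearly vertical behind the web at about (230,180). The arm has begun to lag its command, so the stop is close.

```bash
python3 inch.py '[[0.01,0,0.0005,0,0],[0.01,0,0,0,0],[0.01,0,0,0,0]]'|sed -n '2p;4p'
```

```text
tool_pos: [0.59, 0.0161, 0.262]
force: [-5.8, 0.3, -5.7]
```

```bash
python3 inch.py '[[0.01,0,0.0005,0,0],[0.01,0,0,0,0],[0.01,0,0,0,0]]'|sed -n '2p;4p'
```

```text
tool_pos: [0.5902, 0.0161, 0.262]
force: [-8.9, -0.1, -4.2]
```

```bash
python3 inch.py '[[0.01,0,0.0005,0,0],[0.01,0,0,0,0],[0.01,0,0,0,0]]'|sed -n '2p;4p'
```

```text
tool_pos: [0.5903, 0.0162, 0.2619]
force: [-10.5, -0.4, -3.2]
```

A clear solid stop: 10 N with almost no further motion. I'll ease off slightly and lift in small steps.

```bash
python3 inch.py '[[0.01,0,-0.0005,0,0],[0.01,0,0,-0.001,0],[0.01,0,0,-0.001,0],[0.01,0,0,0,0]]'|sed -n '2p;4p'
```

```text
tool_pos: [0.5901, 0.0162, 0.2635]
force: [-7.2, -0.0, -5.5]
```

```bash
python3 inch.py '[[0.01,0,0,-0.001,0],[0.01,0,0,-0.001,0],[0.01,0,0,0,0]]'|sed -n '2p;4p'
```

```text
tool_pos: [0.5901, 0.0162, 0.2655]
force: [-7.5, -0.3, -6.2]
```

```bash
python3 inch.py '[[0.01,0,0,-0.001,0],[0.01,0,0,-0.001,0],[0.01,0,0,0,0]]'|sed -n '2p;4p'
```

```text
tool_pos: [0.59, 0.0162, 0.2674]
force: [-7.6, -0.0, -7.2]
```

```bash
python3 inch.py '[[0.01,0,0,-0.001,0],[0.01,0,0,-0.001,0],[0.01,0,0,0,0]]'|sed -n '2p;4p'
```

```text
tool_pos: [0.5901, 0.0162, 0.2693]
force: [-7.2, -1.1, -7.7]
```

```bash
python3 inch.py '[[0.01,0,0,-0.001,0],[0.01,0,0,-0.001,0],[0.01,0,0,0,0]]'|sed -n '2p;4p'
```

```text
tool_pos: [0.5902, 0.0162, 0.2715]
force: [-6.4, -0.8, -6.2]
```

```bash
python3 inch.py '[[0.01,0,0,-0.001,0],[0.01,0,0,-0.001,0],[0.01,0,0,0,0]]'|sed -n '2p;4p'
```

```text
tool_pos: [0.5902, 0.0162, 0.2736]
force: [-7.2, -1.1, -7.0]
```

```bash
python3 inch.py '[[0.01,0,0,-0.001,0],[0.01,0,0,-0.001,0],[0.01,0,0,-0.001,0],[0.01,0,0,0,0]]'|sed -n '2p;4p'
```

```text
tool_pos: [0.5911, 0.0162, 0.2775]
force: [-5.4, -0.8, -4.7]
```

```bash
python3 inch.py '[[0.01,0,0,-0.001,0],[0.01,0,0,-0.001,0],[0.01,0,0,-0.001,0],[0.01,0,0,0,0]]'|sed -n '2p;4p'
```

```text
tool_pos: [0.5915, 0.0162, 0.2807]
force: [-0.6, -0.1, -4.0]
```

```bash
python3 inch.py '[[0.01,0,0,-0.001,0],[0.01,0,0,-0.001,0],[0.01,0,0,-0.001,0],[0.01,0,0,0,0]]'|sed -n '2p;4p'
```

```text
tool_pos: [0.5911, 0.0162, 0.2834]
force: [-0.6, -0.0, -5.0]
```

```bash
python3 inch.py '[[0.01,0,0,-0.002,0],[0.01,0,0,-0.002,0],[0.01,0,0,0,0]]'|sed -n '2p;4p'
```

```text
tool_pos: [0.5911, 0.0162, 0.2876]
force: [-1.5, 0.3, -4.5]
```

```bash
python3 inch.py '[[0.01,0,0,-0.002,0],[0.01,0,0,-0.002,0],[0.01,0,0,0,0]]'|sed -n '2p;4p'
```

```text
tool_pos: [0.5911, 0.0162, 0.2916]
force: [-0.4, -0.1, -4.0]
```

```bash
python3 inch.py '[[0.01,0,0,-0.002,0],[0.01,0,0,-0.002,0],[0.01,0,0,-0.002,0],[0.01,0,0,0,0]]'|sed -n '2p;4p'
python3 - <<'E'
from plant import robot, sensors, read_camera
import cv2,numpy as np
c=read_camera("side");cv2.imwrite("pics/side3.png",cv2.convertScaleAbs(cv2.resize(c["image"][165:275,265:365,::-1],None,fx=5,fy=5,interpolation=cv2.INTER_CUBIC),alpha=1.5))
E
```

```text
tool_pos: [0.5911, 0.0162, 0.2976]
force: [-0.7, 0.1, -4.1]
```

View pics/side3.png

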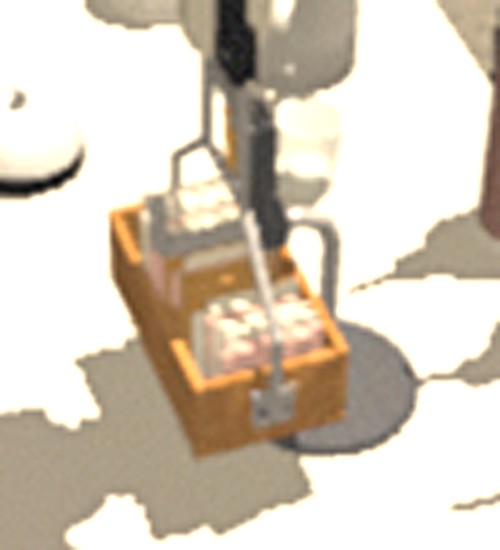

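The caddy is lifted and level, carrying only its 4 N weight, with the bar above the nose. Now along -x.

```bash
python3 inch.py '[[0.01,0,-0.003,0,0],[0.01,0,-0.003,0,0],[0.01,0,-0.003,0,0],[0.01,0,-0.003,0,0],[0.01,0,0,0,0]]'|sed -n '2p;4p'
```

```text
tool_pos: [0.5786, 0.0154, 0.2972]
force: [-1.4, -0.3, -4.3]
```

```bash
python3 inch.py '[[0.01,0,-0.003,0,0],[0.01,0,-0.003,0,0],[0.01,0,-0.003,0,0],[0.01,0,-0.003,0,0],[0.01,0,0,0,0]]'|sed -n '2p;4p'
```

```text
tool_pos: [0.5666, 0.0147, 0.2972]
force: [-0.2, -0.1, -4.6]
```

```bash
python3 inch.py '[[0.01,0,-0.004,0,0],[0.01,0,-0.004,0,0],[0.01,0,-0.004,0,0],[0.01,0,-0.004,0,0],[0.01,0,0,0,0]]'|sed -n '2p;4p'
```

```text
tool_pos: [0.5506, 0.0137, 0.2972]
force: [-0.2, -0.3, -5.5]
```

```bash
python3 inch.py '[[0.01,0,-0.01,0,0],[0.01,0,-0.02,0,0],[0.01,0,-0.03,0,0],[0.01,0,-0.02,0,0],[0.01,0,-0.01,0,0],[0.01,0,0,0,0],[0.01,0,0,0,0],[0.01,0,0,0,0]]'|sed -n '2p;4p'
python3 inch.py '[[0.01,-0.015,0,0,0],[0.01,-0.03,0.001,0,0],[0.01,-0.03,0.001,0,0],[0.01,-0.03,0.001,0,0],[0.01,-0.03,0.001,0,0],[0.01,-0.03,0.001,0,0],[0.01,-0.03,0,0,0],[0.01,-0.03,0,0,0],[0.01,-0.03,0,0,0],[0.01,-0.015,0,0,0],[0.01,-0.008,0,0,0],[0.01,0,0,0.01,0],[0.01,0,0,0.01,0],[0.01,0,0,0,0],[0.01,0,0,0,0]]'|sed -n '2p;4p'
python3 - <<'E'
from plant import robot, sensors, read_camera
import cv2
c=read_camera("top");a=cv2.convertScaleAbs(cv2.resize(c["image"][160:285,345:475,::-1],None,fx=4,fy=4,interpolation=cv2.INTER_CUBIC),alpha=1.3)
cv2.imwrite("pics/top4.png",a)
E
```

```text
tool_pos: [0.4619, 0.0082, 0.2972]
force: [-0.5, -0.7, -5.3]
tool_pos: [0.483, -0.2677, 0.2764]
force: [-0.3, 0.9, -3.7]
```

View pics/top4.png

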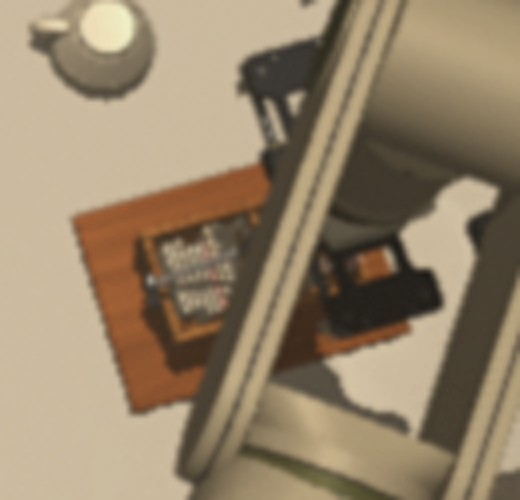

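The board's left corners are at zoom (73,216) and (133,412). The caddy rim's left corners are at (142,237) and (180,340), so it sits parallel over the board. Checking its position.

Run:
```python
from h import *
c=C["top"]
def at(uv,z):
    d=c["R"].T@np.array([(uv[0]-c["cx"])/c["fx"],(uv[1]-c["cy"])/c["fy"],1]);e=-c["R"].T@c["t"];return e+d*(z-e[2])/d[2]
Z=lambda uv:unz((345,160),4,uv)
A,B=at(Z((142,237)),.1105),at(Z((180,340)),.1105);print("rim",A,B,np.linalg.norm(A-B))
y=np.arctan2((A-B)[1],(A-B)[0]);print(y,"centre",(A+B)/2+.08*np.array([np.sin(y),-np.cos(y),0]), (A+B)/2+.08*np.array([.065,-.998,0]))
A,B=at(Z((73,216)),.012),at(Z((133,412)),.012);print("board mid edge",(A+B)/2,np.linalg.norm(A-B),"centre",(A+B)/2+.12*np.array([.06,-.998,0]))
```

```text
rim [ 0.5158678  -0.18181723  0.1105    ] [ 0.43259744 -0.19029916  0.1105    ] 0.08370122542593374
0.1015100686638134 centre [ 0.48233949 -0.26564637  0.1105    ] [ 0.47943262 -0.26589819  0.1105    ]
board mid edge [ 0.47664895 -0.15148335  0.012     ] 0.16674550964118942 centre [ 0.48384895 -0.27124335  0.012     ]
```

The centres agree to about 5 mm. Lowering gently.

```bash
python3 inch.py '[[0.01,0,0,0.004,0],[0.01,0,0,0.004,0],[0.01,0,0,0.004,0],[0.01,0,0,0.003,0],[0.01,0,0,0.002,0],[0.01,0,0,0.001,0],[0.01,0,0,0.001,0],[0.01,0,0,0,0],[0.01,0,0,0,0]]'|sed -n '2p;4p'
python3 inch.py '[[0.01,-0.002,0,0.001,0],[0.01,0,0,0.001,0],[0.01,0,0,0,0],[0.01,0,0,0,0]]'|sed -n '2p;4p'
```

```text
tool_pos: [0.4832, -0.269, 0.2583]
force: [-0.7, 0.2, -4.7]
tool_pos: [0.4832, -0.2709, 0.2561]
force: [0.2, 0.3, -4.3]
```

```bash
python3 inch.py '[[0.01,0,0,0.001,0],[0.01,0,0,0,0],[0.01,0,0,0,0]]'|sed -n '2p;4p'
```

```text
tool_pos: [0.4832, -0.2709, 0.2551]
force: [-0.2, 0.8, -4.9]
```

```bash
python3 inch.py '[[0.01,0,0,0.0005,0],[0.01,0,0,0,0],[0.01,0,0,0,0]]'|sed -n '2p;4p'
```

```text
tool_pos: [0.4833, -0.2709, 0.2546]
force: [0.1, -0.3, -4.6]
```

```bash
python3 inch.py '[[0.01,0,0,0.001,0],[0.01,0,0,0,0],[0.01,0,0,0,0]]'|sed -n '2p;4p'
```

```text
tool_pos: [0.4833, -0.2709, 0.2537]
force: [0.5, -0.5, -3.1]
```

```bash
python3 inch.py '[[0.01,0,0,0.0005,0],[0.01,0,0,0,0],[0.01,0,0,0,0]]'|sed -n '2p;4p'
```

```text
tool_pos: [0.4835, -0.2709, 0.2537]
force: [-0.3, 1.5, 0.3]
```

```bash
python3 inch.py '[[0.01,0,0,0.0005,0],[0.01,0,0,0,0],[0.01,0,0,0,0]]'|sed -n '2p;4p'
```

```text
tool_pos: [0.4837, -0.2709, 0.2536]
force: [0.3, 2.5, 4.7]
```

It's on the board, with the weight taken. Release slowly.

```bash
python3 inch.py '[[0.01,0,0,-0.0005,0],[0.01,0,0,0,0],[0.01,0,0,0,0],[0.01,0,0,0,0]]' 5|tail -5
python3 inch.py '[[0.02,0,0,0,0],[0.03,0,0,0,0],[0.04,0,0,0,0],[0.045,0,0,0,0],[0.045,0,0,-0.01,0],[0.045,0,0,-0.03,0],[0.045,0,0,-0.04,0],[0.045,0,0,-0.04,0],[0.045,0,0,-0.03,0],[0.045,0,0,0,0],[0.045,0,0,0,0],[0.045,0,0,0,0]]'
python3 - <<'E'
from plant import robot, sensors, read_camera
import cv2,numpy as np
c=read_camera("wrist");a=cv2.convertScaleAbs(c["image"][:,:,::-1],alpha=1.4);cv2.imwrite("pics/end.png",a);np.savez("wrist9.npz",**c)
E
```

```text
tool_pos: [0.4836, -0.2709, 0.2535]
orientation: [2.152, 2.288, 0.001]
force: [2.1, 2.7, 5.2]
opening: 0.0158
gripper_force: 5.0
t: 25.5
tool_pos: [0.483, -0.2708, 0.4018]
orientation: [-2.151, -2.287, 0.001]
force: [0.4, 0.6, 0.1]
opening: 0.0454
gripper_force: 0.0
```

View pics/end.png

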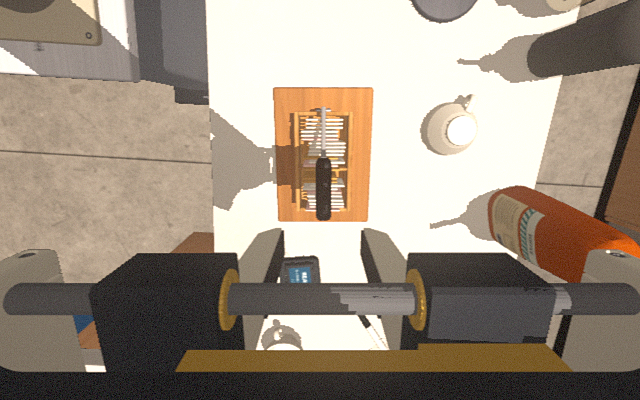

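The picture shows the caddy standing upright and released on the board. Its rim spans x 294–351 and y 111–211, the board x 275–372 and y 87–221. One numeric check, then I'll hand in if it passes.

Run:
```python
import numpy as np
from plant import robot, sensors, read_camera
c=dict(np.load("wrist9.npz"))
def at(uv,z):
    d=c["R"].T@np.array([(uv[0]-c["cx"])/c["fx"],(uv[1]-c["cy"])/c["fy"],1]);e=-c["R"].T@c["t"];return e+d*(z-e[2])/d[2]
r=np.mean([at(u,.087) for u in((294,111),(351,111),(294,211),(351,211))],0);b=np.mean([at(u,.012) for u in((275,87),(372,88),(278,221),(369,221))],0);d=r-b
print(r,b,d)
if abs(d[:2]).max()<.016: print(robot.close_job())
```

```text
[ 0.48254329 -0.26676094  0.087     ] [ 0.48449887 -0.26878697  0.012     ] [-0.00195558  0.00202603  0.075     ]
the job is handed in; nothing more can be done
None
```

The job is handed in: the caddy came off the hook with the keeper pressed fully back and stands released on the board, about 2 mm off centre along each side by the last picture; I saw no verdict.

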